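# Hold a hinge leaf in line on its jamb block, ready for the pin

## Task

Take the lid off the parts box and lay it flat, knob up, in the middle of the black mat. Then lift the loose hinge leaf out of the box and bring it, standing upright, down onto the jamb block so that its knuckle sits fully home in the saddle between the two fixed knuckles and all three holes line up. Finish while still holding the leaf there in the gripper, ready for someone to push the pin through; leave everything else on the bench where it is.

Things in the scene. Friction and masses are not known exactly. Their poses are not given: they have to be found in the camera images.
- mat: thin black rubber mat fixed flat on the bench, 160 (x) x 130 (y) x 3 mm; origin at the centre of its underside
- box: open grey plastic parts box fixed to the bench, 135 (x) x 94 (y) x 72 mm tall, walls and floor 5 mm; origin at the centre of its underside, z up. Inside, two black slotted guides, 30 mm long in x, at y 24 to 40 mm either side, tops 46.5 mm above the bench, hold the leaf upright by its two ends in 11 mm slots; between the guides the middle is free for fingers
- lid: loose grey lid lying on the box, about 160 g: plate 139 (x) x 98 (y) x 6 mm over a locating plug 120 x 79 x 4 mm that drops 4 mm into the box mouth. Origin at the centre of the plug's underside, z up; black knob on top. On the box the origin is 68 mm above the bench, flat on the mat 3 mm
- knob (a point): centre of the lid's round knob (24 mm across, 20 mm tall), on the lid's axis 26 mm above the lid's origin; under it a 6 mm high neck
- leaf: loose steel hinge leaf, about 160 g, upright in the box, knuckle down. Origin at the centre of its knuckle hole; y along the hole, z up the plate, x through the plate. Knuckle: tube 18 mm across, 10 mm hole, 24 mm long, rims bevelled 2.5 mm. Plate: 8 mm thick (x), 62 mm wide (y), from 11.5 to 46 mm above the origin. Same after half a turn about z
- leaf_top (a point): middle of the leaf's top edge, 46 mm above the leaf's origin; free to be pinched from above across the 8 mm. In the box the leaf's origin is on the box's centre, 17 mm above the bench (top edge at 63 mm), axes as the box's, within 2 mm and a few degrees
- seat (a point): on the jamb block: the point on the fixed hole axis midway between the two fixed knuckles, 62 mm above the bench, where the hole centre of the loose leaf must come; y along the hole axis, z up. Below it a V-shaped saddle (45 degree faces, open upwards) in which an 18 mm knuckle lowered from above rests with its hole on the axis
- jamb: aluminium jamb block screwed to the bench: foot 80 (x) x 90 (y) x 12 mm, pillar 30 x 62 mm, on top the fixed steel hinge leaf with two knuckles (18 mm across, 10 mm hole along y at height 62 mm, from 14.5 to 31 mm either side of the middle, tops at 71 mm). The gap between them is 29 mm. Origin at the centre of its underside, z up
- screwdriver: bystander, leave alone: screwdriver lying on the bench, 170 mm long; origin at its underside
- fluxjar: bystander, leave alone: small jar, 32 mm across, 45 mm tall; origin at its underside
- spool: bystander, leave alone: spool, 54 mm across, 40 mm tall; origin at its underside
- mouse: bystander, leave alone: computer mouse, 105 x 60 x 22 mm; origin at its underside
- meter: bystander, leave alone: hand-held multimeter lying on its back, 160 x 80 x 36 mm; origin at its underside
- pintray: bystander, leave alone: steel tray 110 x 75 x 22 mm with two hinge pins in it; origin at its underside
- breadboard: bystander, leave alone: white plug-in board, 165 x 55 x 9 mm; origin at its underside
- pencup: bystander, leave alone: empty cup, 72 mm across, 85 mm tall; origin at its underside
Not all that is in view belongs to the job. There is more than one size of the mat; the one meant has the size given above. Leave any yellow look-alike of the lid alone.

How it is judged:
On the way, in this order (a step that is already met when the one before it is completed fails the run):
1. the lid is lifted clear of the box in the gripper (height (world z) of lid above 0.085 m and contact force between the fingers and lid above 0.5 N), for 0.1 s.
2. the lid lies flat, knob up, in the middle of the mat and is let go (horizontal distance between lid and mat below 0.045 m and height (world z) of lid below 0.008 m and angle between lid's own z axis and vertical below 0.1 rad and linear speed of lid below 0.03 m/s and contact force between the fingers and lid below 0.1 N), for 0.2 s.
3. the leaf is lifted clear of the box in the gripper (height (world z) of leaf above 0.085 m and contact force between the fingers and leaf above 0.5 N), for 0.1 s.
At the end, for the whole second after the job is handed in: The leaf is gripped (over 3 N), still, upright within 0.15 rad, its hole within 2.5 mm of the fixed hole axis across and in height, 4 mm of the middle along it, parallel within 0.08 rad; the lid lies flat, knob up, let go, within 45 mm of the mat's centre (all of step 2 and x of leaf in the frame of seat between -0.0025 and 0.0025 m and z of leaf in the frame of seat between -0.0025 and 0.0025 m and y of leaf in the frame of seat between -0.004 and 0.004 m and angle between the y axis of leaf and the y axis of seat, either way round below 0.08 rad and angle between leaf's own z axis and vertical below 0.15 rad and linear speed of leaf below 0.02 m/s and contact force between the fingers and leaf above 3 N); the arm keeps its last pose, push and grip.
It fails at once if a bystander is pushed more than 30 mm or tipped (distance of any of screwdriver, fluxjar, spool, mouse, meter, pintray, breadboard, pencup from where it was at the start of the episode above 0.03 m or angle between any of fluxjar, spool, mouse, meter, pintray, breadboard, pencup's own z axis and vertical above 0.5 rad).
It fails at once if the lid is let go in the air, away from the box (height (world z) of lid above 0.04 m and horizontal distance between lid and box above 0.12 m and contact force between each of the arm, the fingers and lid below 0.01 N).
It fails at once if the leaf is dropped or tipped over (angle between leaf's own z axis and vertical above 1 rad).
It also fails if it takes over 64 s, if anything falls off the work surface, if the arm or the gripper's body presses on something with over 40 N, if the wrist force passes 120 N, or if a joint passes its speed limit or range.

## Robot

A 6-joint arm with a two-finger parallel gripper is mounted at the origin on the work surface. World frame = base frame: x ahead of the robot, y to its left, z up, the work surface at z = 0. Lengths are in m, angles in rad, forces in N, time in s.
With the tool pointing down it reaches from about 0.375 to 0.975 m from the base axis. Payload 3.8 kg.
Tool frame: the origin (TCP) lies at the very end of the fingers, on their centre line; the grasp point (between the pads) lies 19 mm behind it (bot.pinch_z is the distance from the TCP to the grasp point, in m); x points along the fingers, y is the direction in which the jaws open and shut, and the axes are right-handed (so a half turn about x gives the same grasp; the last joint's range is limited). The gripper opens to 85 mm and grips with 20 to 120 N. Pads are 22 mm wide; open, the fingers measure 114 mm over their backs; the gripper's body (76 mm by 85 mm) begins 54 mm behind the grasp point. The pads swing forward as they close: fully open they stand 13 mm farther back than shut.
Start: joints at [1.219, 0.264, 1.604, -0, 1.274, -0.037], TCP at [0.209, 0.642, 0.231] pointing down, gripper open.
Joint ranges: [-2.63, 2.63], [-0.94, 2.18], [0.31, 2.57], [-1.31, 4.45], [0, 2.66], [-2.55, 2.55]. Speed limits (rad/s): [2.57, 2.57, 3.14, 3.14, 3.14, 3.14].

## Interface

Orientations are given as a rotation vector (axis times angle).
In Python, from workcell import monitor, imaging, finish_job, bot gives the robot as it stands.
- The arm moves only by the tool jog_arm, never from a script. Its argument "rows" is a list of rows, each a list of 7 numbers: the shift along the tool's x, y, z in m, then the turn, a rotation vector about the tool's x, y, z in rad, then the opening in per cent of the stroke, from 0 (shut) to 100 (fully open). A call has 1 to 20 rows; each row is the pose to reach, as a shift and turn from the pose measured when the call began, along the tool's axes at that moment; what a row does not reach only later rows make up. A row lasts 1/10 s, in which the tool goes at most 50 mm and 8.59 degrees, less where a joint would pass 70% of its speed; a pose out of reach is approached as far as the arm can. A call with a gripper value outside its range is refused whole. The fingers move at their own pace and stop on an object; "force" is the grip in N (left out, the last holds). Time passes only in rows, so rows that repeat a pose let the fingers close. It gives the time, the measured TCP pose, the force and the opening at its end, in the units of the state.
- monitor.read_state(): the state, without advancing time (a new reading comes with each control period).
- imaging.read_camera(name): name is "scene" or "top" or "wrist"; returns the picture (384x512x3 uint8, blue, green, red); there is no depth.
- imaging.camera_params(name): a dict with "fx", "fy", "cx", "cy" (pixels), "T" (4x4, takes a point from camera to world coordinates); the wrist camera has in their place "T_tool_cam" (4x4, takes a point from camera to tool coordinates, whose origin is the TCP and whose axes are the tool frame's). Camera axes: x right, y down, z forward; pixel columns grow to the right and rows downward; lengths in m; the calibration is good to about 2 mm. A picture is of the moment at which its call begins: read the wrist's pose just before it. camera_params takes no time and is no camera call.
- finish_job(): hands the job in, once; it reports no verdict.
The state is a dict: "time": time; "q": joint angles; "joint_vel": joint speeds; "joint_torque": joint torques, N m; "tool_pos": TCP position; "tcp_rot": TCP orientation; "wrist_force": force on the tool from outside, world axes, zero at the start; "torque": the same for the moment, N m; "width": opening from 0.0 (shut) to 1.0 (fully open).
Only numpy, scipy, OpenCV 4.12 (cv2) and the standard library are available. Lean on these libraries where they do the work, as an engineer would, in place of code of your own. Each camera call takes 0.05 s, during which the arm holds its last target. There are 200 camera calls.

## Working session

There is one attempt and no reset: what is moved stays moved. The work goes in short steps, Python scripts to look and compute and a tool call to move; the robot and the scene stay as the last step left them, time stands still between calls to the robot, and variables do not carry over. Pictures are saved under pics/ and viewed, about 8 in all and at most 12, crops included, and the job is handed in when it is done.

Besides the shell and the picture viewer there is one more tool, called as a command line: name --pt "numbers of a row" for each row, then --argument value for the rest. jog_arm: Moves the arm, as the interface text tells. Its arguments: {"type":"object","properties":{"rows":{"type":"array","items":{"type":"array","items":{"type":"number"}}},"force":{"type":"number"}},"required":["rows"]}

```bash
ls; mkdir -p pics
python3 - <<'E'
from workcell import monitor, imaging, bot
import cv2,numpy as np
np.set_printoptions(precision=4,suppress=True)
print(monitor.read_state())
for n in("scene","top","wrist"):
    print(n,imaging.camera_params(n)); cv2.imwrite(f"pics/{n}0.png",imaging.read_camera(n))
E
```

```text
pics
{'time': 0.0, 'q': array([ 1.2191,  0.2648,  1.6054,  0.    ,  1.2737, -0.0369]), 'joint_vel': array([ 0.0016,  0.0001, -0.001 ,  0.0002,  0.0019,  0.0011]), 'joint_torque': array([ -0.0013, -51.5134, -36.7304,  -0.0005,   0.0134,  -0.    ]), 'tool_pos': array([0.2088, 0.6411, 0.2299]), 'tcp_rot': array([ 0.2454,  1.5571, -0.2489]), 'wrist_force': array([ 0.7552,  0.01  , -0.1715]), 'torque': array([ 0.0278,  0.0245, -0.0174]), 'width': 1.0066439518506811}
scene {'fx': 399.63569126255425, 'fy': 399.63569126255425, 'cx': 250.10557401360333, 'cy': 187.68942066797518, 'T': array([[ 0.779 ,  0.4814, -0.4018,  1.0438],
       [ 0.627 , -0.5936,  0.5045, -0.697 ],
       [ 0.0044, -0.6449, -0.7642,  1.1598],
       [ 0.    ,  0.    ,  0.    ,  1.    ]])}
top {'fx': 424.08658978677806, 'fy': 424.08658978677806, 'cx': 255.02586647027115, 'cy': 187.73487123199965, 'T': array([[-0.0298, -0.9835,  0.1786,  0.2484],
       [-0.9993,  0.0335,  0.0179,  0.0072],
       [-0.0236, -0.178 , -0.9838,  1.3957],
       [ 0.    ,  0.    ,  0.    ,  1.    ]])}
wrist {'fx': 333.5356566491722, 'fy': 333.5356566491722, 'cx': 259.4316197573972, 'cy': 189.99435366925223, 'T_tool_cam': array([[ 0.0006, -0.2715,  0.9624, -0.1433],
       [ 1.    ,  0.0016, -0.0002, -0.0002],
       [-0.0015,  0.9624,  0.2715, -0.0684],
       [ 0.    ,  0.    ,  0.    ,  1.    ]])}
```

View pics/top0.png

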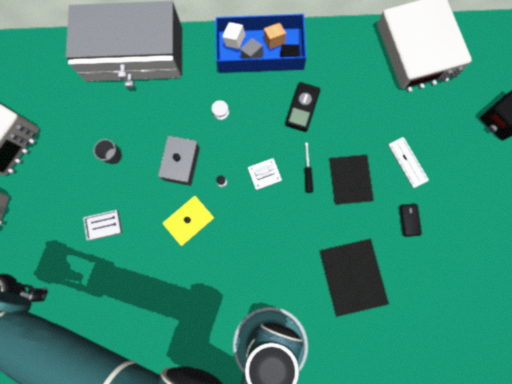

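View pics/scene0.png

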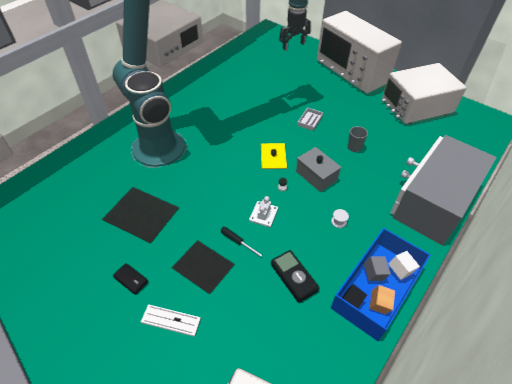

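The grey lid on its box is near (178,160), with its knob at (177,157), in the top view. The jamb is at (265,173). The smaller black mat at (351,179) looks like the 160x130 one. The yellow look-alike at (188,221) stays untouched.

```bash
cat > h.py <<'E'
import cv2,numpy as np
from workcell import monitor, imaging, bot
from scipy.spatial.transform import Rotation as R
np.set_printoptions(precision=4,suppress=True)
def T_tool(s=None):
    s=s or monitor.read_state(); T=np.eye(4); T[:3,:3]=R.from_rotvec(s['tcp_rot']).as_matrix(); T[:3,3]=s['tool_pos']; return T
def back(uv,z,p,T):
    uv=np.atleast_2d(np.asarray(uv,float)); d=np.c_[(uv[:,0]-p['cx'])/p['fx'],(uv[:,1]-p['cy'])/p['fy'],np.ones(len(uv))]@T[:3,:3].T
    return T[:3,3]+d*((z-T[2,3])/d[:,2])[:,None]
def proj(P,p,T):
    c=(np.atleast_2d(P)-T[:3,3])@T[:3,:3]; return np.c_[c[:,0]/c[:,2]*p['fx']+p['cx'],c[:,1]/c[:,2]*p['fy']+p['cy']]
def rect(mask,z,p,T,near,minA=20):
    cs,_=cv2.findContours(mask.astype(np.uint8),cv2.RETR_EXTERNAL,cv2.CHAIN_APPROX_NONE)
    cs=[c for c in cs if cv2.contourArea(c)>minA]
    c=min(cs,key=lambda c:np.hypot(*(c.reshape(-1,2).mean(0)-near)))
    W=back(c.reshape(-1,2),z,p,T)[:,:2]
    (cx,cy),(w,h),a=cv2.minAreaRect((W*1000).astype(np.float32))
    if w<h: w,h,a=h,w,a+90     # a: direction of long side
    return np.array([cx,cy,w,h,(a+90)%180-90])
def shot(name):
    Tt=T_tool(); im=imaging.read_camera(name); p=imaging.camera_params(name)
    return im,p,(Tt@p['T_tool_cam'] if name=='wrist' else p['T'])
def move(pos,yaw):
    """rel. tool shift and rotvec to get to world pos, tool down, jaw axis (tool y) at world yaw"""
    Tt=T_tool(); best=None
    for k in(0,np.pi):
        x=np.array([0,0,-1.]);y=np.array([np.cos(yaw+k),np.sin(yaw+k),0]);G=np.c_[x,y,np.cross(x,y)]
        r=R.from_matrix(Tt[:3,:3].T@G).as_rotvec()
        if best is None or np.linalg.norm(r)<np.linalg.norm(best): best=r
    return Tt[:3,:3].T@(np.array(pos)-Tt[:3,3]),best
E
python3 - <<'E'
from h import *
p=imaging.camera_params('top');T=p['T'];im=cv2.imread('pics/top0.png')
dark=im.max(2)<70
print('mat s',rect(dark,.003,p,T,(351,179)));print('mat L',rect(dark,.003,p,T,(353,277)))
print('knob',rect(im[:]. max(2)<60,.094,p,T,(177,157),5))
b,g,r=[im[...,i].astype(int) for i in range(3)]
gray=(abs(g-r)<25)&(abs(b-g)<25)&(g>70)
print('lid',rect(gray,.078,p,T,(178,158)))
white=(r>120)&(b>120)
print('jambfoot',rect(white,.012,p,T,(265,173)))
print('jamb seat?',back([(264,171)],.062,p,T))
for uv in[(221,181),(220,109),(106,151)]: print(back([uv],.03,p,T))
Tt=T_tool();print(Tt[:3,:3])
c=cv2.resize(im[110:230,130:300],None,fx=4.5,fy=4.5,interpolation=cv2.INTER_CUBIC);cv2.imwrite('pics/topcrop.png',c)
E
```

```text
mat s [ 520.4124 -285.9461  154.7211  125.6692    3.4701]
mat L [ 201.8374 -272.2396  208.442   168.4976   11.2296]
knob [592.5073 278.912   18.8612  13.4473  43.4211]
lid [590.0513 276.507  139.5191  98.2671 -12.793 ]
jambfoot [547.1149   0.2103  94.3936  84.6138 -71.4644]
jamb seat? [[0.5443 0.001  0.062 ]]
[[0.5227 0.1433 0.03  ]]
[[0.7719 0.1429 0.03  ]]
[[0.6386 0.5281 0.03  ]]
[[-0.0006  0.3096  0.9509]
 [-0.0017  0.9509 -0.3096]
 [-1.     -0.0018 -0.0001]]
```

View pics/topcrop.png

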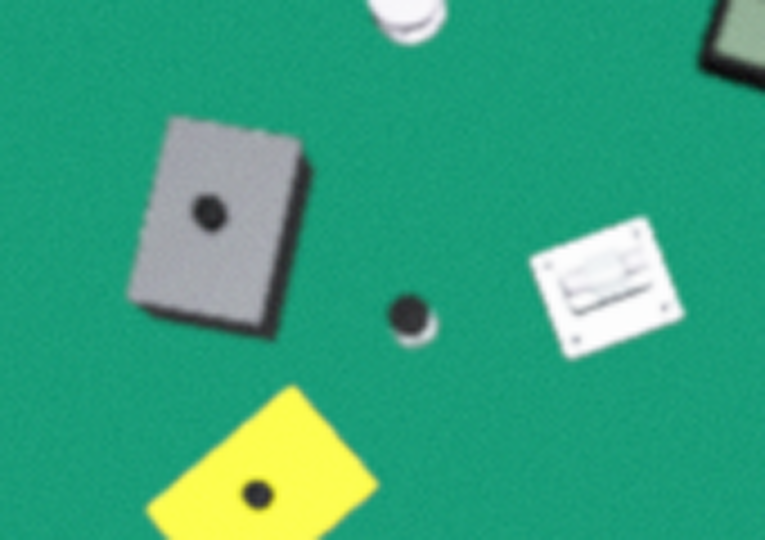

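```bash
python3 -c "
from h import *
print(move([.591,.278,.20],np.radians(-12.8)))"
```

```text
(array([ 0.0306, -0.2271,  0.4759]), array([1.4795, 0.0013, 0.0015]))
```

jog_arm --pt "0.03 -0.227 0.476 1.48 0.0013 0.0015 100" --pt "0.03 -0.227 0.476 1.48 0.0013 0.0015 100" --pt "0.03 -0.227 0.476 1.48 0.0013 0.0015 100" --pt "0.03 -0.227 0.476 1.48 0.0013 0.0015 100" --pt "0.03 -0.227 0.476 1.48 0.0013 0.0015 100" --pt "0.03 -0.227 0.476 1.48 0.0013 0.0015 100" --pt "0.03 -0.227 0.476 1.48 0.0013 0.0015 100" --pt "0.03 -0.227 0.476 1.48 0.0013 0.0015 100" --pt "0.03 -0.227 0.476 1.48 0.0013 0.0015 100" --pt "0.03 -0.227 0.476 1.48 0.0013 0.0015 100" --pt "0.03 -0.227 0.476 1.48 0.0013 0.0015 100" --pt "0.03 -0.227 0.476 1.48 0.0013 0.0015 100" --pt "0.03 -0.227 0.476 1.48 0.0013 0.0015 100" --pt "0.03 -0.227 0.476 1.48 0.0013 0.0015 100"

```text
time: 1.55
tool_pos: [0.5903, 0.2787, 0.2004]
tcp_rot: [1.371, 1.096, -1.372]
wrist_force: [0.4, -0.1, 0.1]
width: 1.004
```

Run:
```python
from h import *
im,p,T=shot('wrist');cv2.imwrite('pics/w1.png',im)
print(monitor.read_state())
b,g,r=[im[...,i].astype(int) for i in range(3)]
k=proj([.591,.278,.094],p,T)[0];print('knob expected',k)
print(rect(im.max(2)<60,.094,p,T,k,100))
gray=(abs(g-r)<25)&(abs(b-g)<25)&(g>70)
gray=cv2.morphologyEx(gray.astype(np.uint8),cv2.MORPH_OPEN,np.ones((3,3)))
print(rect(gray,.078,p,T,k,1000))
print(move([.591,.278,.082],np.radians(-12.8)))
```

```text
{'time': 1.6, 'q': array([0.4033, 0.2425, 1.688 , 0.0005, 1.2116, 0.6257]), 'joint_vel': array([ 0.0071, -0.006 , -0.0012,  0.0007, -0.0005, -0.0027]), 'joint_torque': array([ -0.6111, -49.2994, -35.9899,  -0.0341,  -0.0045,   0.0021]), 'tool_pos': array([0.5901, 0.279 , 0.2005]), 'tcp_rot': array([ 1.3711,  1.0961, -1.3717]), 'wrist_force': array([-0.6032, -0.3203,  0.2735]), 'torque': array([ 0.019 , -0.014 ,  0.0191]), 'width': 0.9948272355535189}
knob expected [260.0276 188.1647]
[597.0584 280.3828  24.0076  18.4202 -40.2005]
[594.922  280.259  137.9035  98.6324 -12.6764]
(array([0.1185, 0.0011, 0.0008]), array([ 0.0008, -0.0001,  0.0006]))
```

View pics/w1.png

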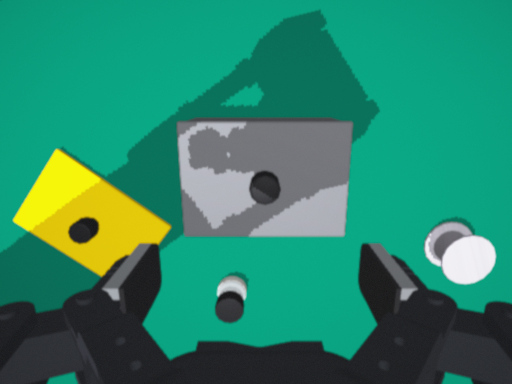

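The wrist view has the knob at (265,188) and the lid plate spanning roughly (178..352, 120..237). The lid sits about 3–4 mm further along +x than the top view gave, so I'm splitting the difference towards the wrist estimate.

jog_arm --pt "0.04 0.004 -0.001 0 0 0 100" --pt "0.08 0.004 -0.001 0 0 0 100" --pt "0.105 0.004 -0.001 0 0 0 100" --pt "0.12 0.004 -0.001 0 0 0 100" --pt "0.12 0.004 -0.001 0 0 0 60" --pt "0.12 0.004 -0.001 0 0 0 20" --pt "0.12 0.004 -0.001 0 0 0 10" --pt "0.12 0.004 -0.001 0 0 0 10" --pt "0.12 0.004 -0.001 0 0 0 10" --pt "0.12 0.004 -0.001 0 0 0 10" --pt "0.12 0.004 -0.001 0 0 0 10" --pt "0.12 0.004 -0.001 0 0 0 10" --force 50

```text
time: 2.8
tool_pos: [0.5957, 0.2798, 0.0829]
tcp_rot: [1.374, 1.095, -1.368]
wrist_force: [-0.6, -0.6, 5.9]
width: 0.259
```

jog_arm --pt "-0.01 0 0 0 0 0 10" --pt "-0.03 0 0 0 0 0 10" --pt "-0.06 0 0 0 0 0 10" --pt "-0.09 0 0 0 0 0 10" --pt "-0.09 0 0 0 0 0 10" --pt "-0.09 0 0 0 0 0 10"

```text
time: 3.4
tool_pos: [0.5958, 0.2797, 0.1737]
tcp_rot: [1.376, 1.095, -1.367]
wrist_force: [-0.2, 0.3, -2.5]
width: 0.26
```

Run:
```python
from h import *
s=monitor.read_state();print(s['wrist_force'],s['width'],s['tool_pos'])
im,p,T=shot('wrist');cv2.imwrite('pics/w2.png',im)
im2,p2,T2=shot('scene')
u=proj([.595,.28,.14],p2,T2)[0].astype(int);c=cv2.resize(im2[max(0,u[1]-60):u[1]+60,u[0]-60:u[0]+60],None,fx=3.2,fy=3.2)
cv2.imwrite('pics/c2.png',np.hstack([im,c]))
for z in(.175,):print(move([.52,-.286,z],np.radians(3.5)))
```

```text
[-0.2021  0.3465 -2.4595] 0.2598905250553718 [0.5958 0.2797 0.1737]
(array([-0.0044,  0.0526,  0.5674]), array([-0.2839, -0.0005,  0.0003]))
```

View pics/c2.png

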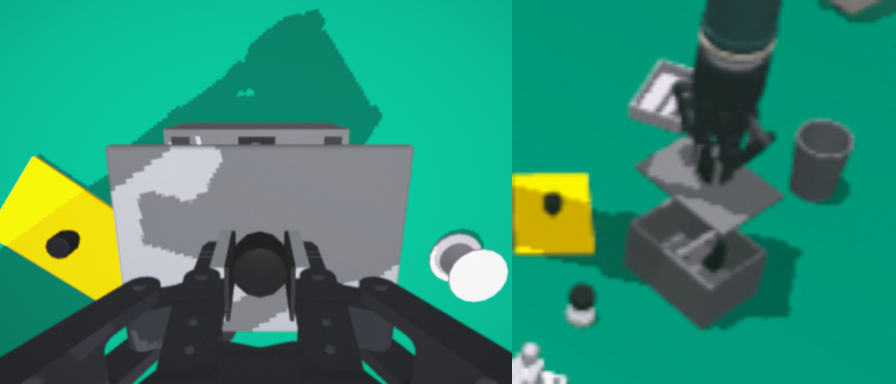

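The lid is held level at (260,265) in the wrist view, and the open box with the leaf shows behind it. Next I carry it to the mat.

jog_arm --pt "-0.004 0.053 0.567 -0.284 0 0 10" --pt "-0.004 0.053 0.567 -0.284 0 0 10" --pt "-0.004 0.053 0.567 -0.284 0 0 10" --pt "-0.004 0.053 0.567 -0.284 0 0 10" --pt "-0.004 0.053 0.567 -0.284 0 0 10" --pt "-0.004 0.053 0.567 -0.284 0 0 10" --pt "-0.004 0.053 0.567 -0.284 0 0 10" --pt "-0.004 0.053 0.567 -0.284 0 0 10" --pt "-0.004 0.053 0.567 -0.284 0 0 10" --pt "-0.004 0.053 0.567 -0.284 0 0 10" --pt "-0.004 0.053 0.567 -0.284 0 0 10" --pt "-0.004 0.053 0.567 -0.284 0 0 10" --pt "-0.004 0.053 0.567 -0.284 0 0 10" --pt "-0.004 0.053 0.567 -0.284 0 0 10" --pt "-0.004 0.053 0.567 -0.284 0 0 10" --pt "-0.004 0.053 0.567 -0.284 0 0 10"

```text
time: 5.1
tool_pos: [0.5205, -0.2842, 0.174]
tcp_rot: [1.163, 1.24, -1.163]
wrist_force: [-0.3, 0.1, -2.2]
width: 0.262
```

```bash
python3 -c "
from h import *
print(move([.52,-.286,.019],np.radians(3.5)),monitor.read_state()['wrist_force'])"
```

```text
(array([ 0.155 , -0.0004,  0.002 ]), array([ 0.0018, -0.0015,  0.0011])) [-0.3011  0.1038 -2.2432]
```

jog_arm --pt "0.045 0 0.002 0 0 0 10" --pt "0.09 0 0.002 0 0 0 10" --pt "0.125 0 0.002 0 0 0 10" --pt "0.14 0 0.002 0 0 0 10" --pt "0.149 0 0.002 0 0 0 10" --pt "0.155 0 0.002 0 0 0 10" --pt "0.157 0 0.002 0 0 0 10" --pt "0.157 0 0.002 0 0 0 10"

```text
time: 5.9
tool_pos: [0.5216, -0.2866, 0.0184]
tcp_rot: [1.163, 1.238, -1.162]
wrist_force: [0.3, 0.8, -2.0]
width: 0.259
```

jog_arm --pt "0.001 0 0 0 0 0 10" --pt "0.002 0 0 0 0 0 10" --pt "0.003 0 0 0 0 0 10" --pt "0.003 0 0 0 0 0 10"

```text
time: 6.3
tool_pos: [0.5228, -0.2874, 0.0178]
tcp_rot: [1.163, 1.235, -1.161]
wrist_force: [-0.9, 1.6, 7.4]
width: 0.258
```

Contact with the mat is felt (+7 N), so I release and retreat.

jog_arm --pt "-0.002 0 0 0 0 0 40" --pt "-0.003 0 0 0 0 0 70" --pt "-0.004 0 0 0 0 0 100" --pt "-0.004 0 0 0 0 0 100" --pt "-0.004 0 0 0 0 0 100" --pt "-0.004 0 0 0 0 0 100" --pt "-0.03 0 0 0 0 0 100" --pt "-0.07 0 0 0 0 0 100" --pt "-0.12 0 0 0 0 0 100" --pt "-0.16 0 0 0 0 0 100" --pt "-0.18 0 0 0 0 0 100" --pt "-0.18 0 0 0 0 0 100"

```text
time: 7.5
tool_pos: [0.5247, -0.2887, 0.2027]
tcp_rot: [1.163, 1.226, -1.158]
wrist_force: [-1.0, -0.5, -0.5]
width: 0.995
```

Run:
```python
from h import *
im,p,T=shot('top')
b,g,r=[im[...,i].astype(int) for i in range(3)]
gray=(abs(g-r)<25)&(abs(b-g)<25)&(g>55)
try: print(rect(gray,.013,p,T,proj([.52,-.286,.013],p,T)[0],300))
except Exception as e: print(e)
w,pw,Tw=shot('wrist')
cv2.imwrite('pics/w3.png',np.hstack([w,cv2.resize(im[110:260,290:405],None,fx=2.5,fy=2.56)[:384]]))
print(move([.594,.2795,.22],np.radians(-12.7)))
print(move([.547,.0,.22],np.radians(18.5)))
```

```text
[ 569.8589 -307.1691  202.6586   95.4093  -61.1401]
(array([-0.0229,  0.1074, -0.5609]), array([ 0.2845,  0.001 , -0.0034]))
(array([-0.0227,  0.043 , -0.2849]), array([-0.26  ,  0.0019, -0.003 ]))
```

View pics/w3.png

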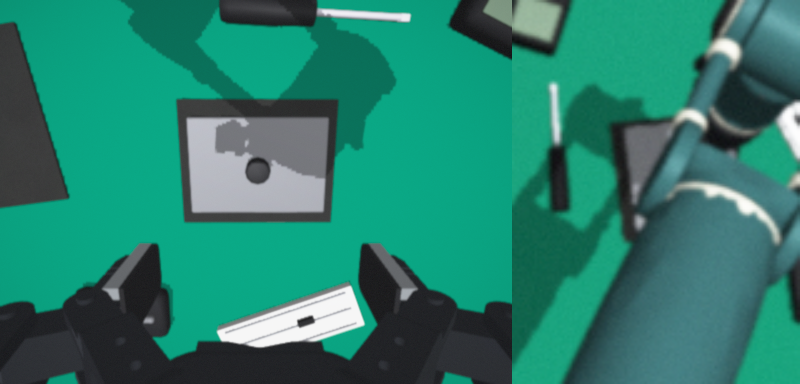

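The lid lies flat, knob up, centred on the mat: lid at (190..330, 117..215) inside the mat at (178..338, 99..221). Next I look at the jamb from above on the way back.

jog_arm --pt "-0.023 0.043 -0.285 -0.26 0.002 -0.003 100" --pt "-0.023 0.043 -0.285 -0.26 0.002 -0.003 100" --pt "-0.023 0.043 -0.285 -0.26 0.002 -0.003 100" --pt "-0.023 0.043 -0.285 -0.26 0.002 -0.003 100" --pt "-0.023 0.043 -0.285 -0.26 0.002 -0.003 100" --pt "-0.023 0.043 -0.285 -0.26 0.002 -0.003 100" --pt "-0.023 0.043 -0.285 -0.26 0.002 -0.003 100" --pt "-0.023 0.043 -0.285 -0.26 0.002 -0.003 100" --pt "-0.023 0.043 -0.285 -0.26 0.002 -0.003 100" --pt "-0.023 0.043 -0.285 -0.26 0.002 -0.003 100"

```text
time: 8.6
tool_pos: [0.5465, -0.0012, 0.2192]
tcp_rot: [0.969, 1.346, -0.971]
wrist_force: [0.3, -0.1, 0.2]
width: 1.001
```

Run:
```python
from h import *
im,p,T=shot('wrist');cv2.imwrite('pics/w4.png',im)
import pickle;pickle.dump((p,T),open('w4.pkl','wb'))
print(monitor.read_state()['tool_pos'],T)
u=proj([.547,0,.05],p,T)[0];print(u)
x,y=u.astype(int);x0=x-110;y0=max(0,y-90);print('crop',x0,y0)
c=cv2.resize(im[y0:y0+180,x0:x0+220],None,fx=3.3,fy=3.3,interpolation=cv2.INTER_CUBIC);cv2.imwrite('pics/w4c.png',c)
hsv=cv2.cvtColor(im,cv2.COLOR_BGR2HSV);m=(hsv[...,1]<70)&(hsv[...,2]>120)
print(rect(m,.012,p,T,u,1000))
print(move([.594,.2795,.22],np.radians(-12.7)))
```

```text
[ 0.5466 -0.0013  0.2195] [[ 0.9484  0.3057  0.084   0.5254]
 [ 0.317  -0.9126 -0.2583  0.0638]
 [-0.0023  0.2716 -0.9624  0.3625]
 [ 0.      0.      0.      1.    ]]
[260.4605 169.0308]
crop 150 79
[550.558   -2.9386  96.7858  80.8106 -71.4195]
(array([-0.0006,  0.1335, -0.2515]), array([0.5424, 0.0001, 0.0013]))
```

View pics/w4c.png

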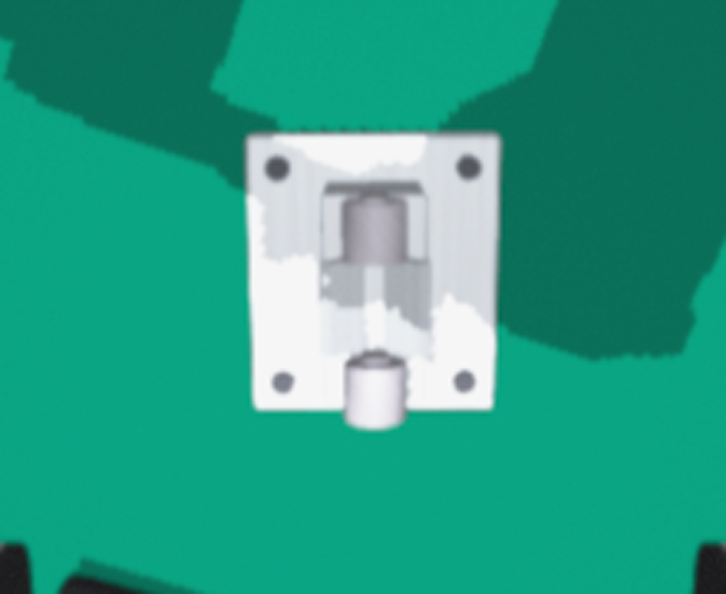

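The jamb's foot corners are at crop (247,135), (500,135), (495,408) and (254,408). The knuckle axis is at column 375: the far knuckle's inner end is at row 263 and the near knuckle's outer end at row 429. I'll fit the pose to these.

Run:
```python
from h import *
import pickle;p,T=pickle.load(open('w4.pkl','rb'))
from scipy.optimize import least_squares
px=np.array([(247,135),(500,135),(495,408),(254,408),(375,263),(375.5,429)],float);px=(px+.5)/3.3-.5+[150,79]
P=np.array([(-40,45,12),(40,45,12),(40,-45,12),(-40,-45,12),(0,14.5,71),(0,-31,71)])/1000
def f(a,full=True):
    dz=a[3] if len(a)>3 else 0
    Q=P@R.from_euler('z',a[2]).as_matrix().T+[a[0],a[1],dz]
    return (proj(Q,p,T)-px).ravel()
for a0 in([.547,0,.32],[.547,0,.32,0]):
    r=least_squares(f,a0);print(r.x,np.degrees(r.x[2]));print(r.fun.reshape(-1,2))
# also the top view
```

```text
[ 0.5498 -0.0001  0.3265] 18.70956811681851
[[-0.4345 -0.0307]
 [ 0.5474 -0.3308]
 [-0.4249  0.1559]
 [ 0.1136  0.3767]
 [ 0.1353  0.71  ]
 [ 0.0179 -0.854 ]]
[ 0.5498 -0.0001  0.3265 -0.0002] 18.709565726792043
[[-0.4086  0.0003]
 [ 0.5218 -0.2996]
 [-0.4473  0.1334]
 [ 0.1362  0.3541]
 [ 0.1351  0.7156]
 [ 0.0177 -0.8848]]
```

jog_arm --pt "-0.001 0.134 -0.252 0.542 0 0.001 100" --pt "-0.001 0.134 -0.252 0.542 0 0.001 100" --pt "-0.001 0.134 -0.252 0.542 0 0.001 100" --pt "-0.001 0.134 -0.252 0.542 0 0.001 100" --pt "-0.001 0.134 -0.252 0.542 0 0.001 100" --pt "-0.001 0.134 -0.252 0.542 0 0.001 100" --pt "-0.001 0.134 -0.252 0.542 0 0.001 100" --pt "-0.001 0.134 -0.252 0.542 0 0.001 100" --pt "-0.001 0.134 -0.252 0.542 0 0.001 100" --pt "-0.001 0.134 -0.252 0.542 0 0.001 100"

```text
time: 9.65
tool_pos: [0.5945, 0.2782, 0.2204]
tcp_rot: [1.371, 1.095, -1.373]
wrist_force: [-0.9, -0.6, -0.5]
width: 0.999
```

Run:
```python
from h import *
im,p,T=shot('wrist');cv2.imwrite('pics/w5.png',im)
import pickle;pickle.dump((p,T),open('w5.pkl','wb'))
print(monitor.read_state()['tool_pos'])
u=proj([.594,.2795,.063],p,T)[0];print(u)
x,y=u.astype(int);x0=x-110;y0=max(0,y-90);print('crop',x0,y0)
c=cv2.resize(im[y0:y0+180,x0:x0+220],None,fx=3.3,fy=3.3,interpolation=cv2.INTER_CUBIC);cv2.imwrite('pics/w5c.png',c)
```

```text
[0.5945 0.2783 0.2206]
[258.1594 171.55  ]
crop 148 81
```

View pics/w5c.png

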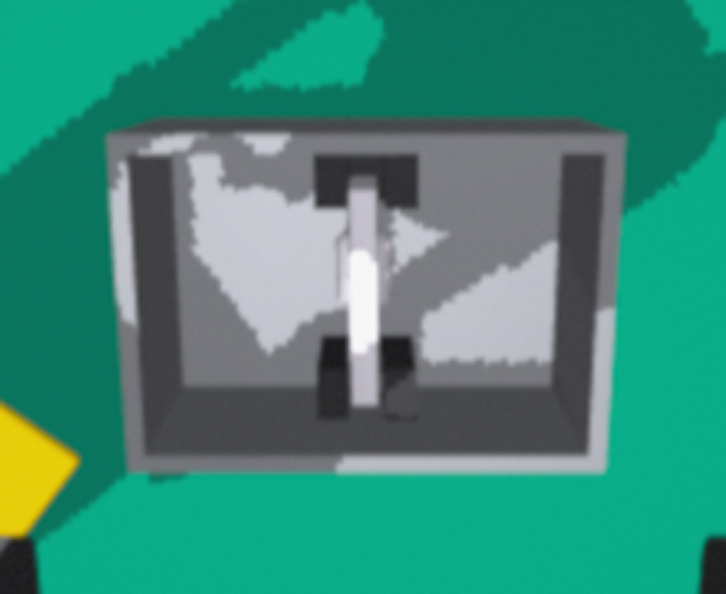

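The leaf's top edge runs in the crop from about (362,190) to (365,405), and is roughly 28 px wide.

Run:
```python
from h import *
import pickle;p,T=pickle.load(open('w5.pkl','rb'))
f=lambda q:(np.array(q,float)+.5)/3.3-.5+[148,81]
W=back(f([(362.5,190),(364.5,405)]),.063,p,T);print(W,np.linalg.norm(W[1]-W[0]),W.mean(0));d=W[0]-W[1];print('yaw',np.degrees(np.arctan2(d[1],d[0]))-90)
W=back(f([(107,133),(627,133),(606,473),(129,473)]),.072,p,T);print(W[:,:2],W.mean(0))
# wrist columns of brightness profile
im=cv2.imread('pics/w5.png');
for v in(145,165,185,200):print(v,im[v,250:268].mean(1).astype(int))
print(move([.594,.2795,.036],np.radians(-12.7)))
```

```text
[[0.6002 0.3095 0.063 ]
 [0.5871 0.2494 0.063 ]] 0.06146986871274997 [0.5937 0.2794 0.063 ]
yaw -12.265119279787385
[[0.5389 0.3396]
 [0.6709 0.3098]
 [0.6501 0.2174]
 [0.5182 0.2472]] [0.5945 0.2785 0.072 ]
145 [194 193 183 165 181 192 197 197 198 198 194 176 136 123 122 123 132 159]
165 [171 198 214 222 241 246 246 246 246 246 246 243 207 169 163 160 141 127]
185 [ 28  30  45 111 210 244 246 246 244 227 210 193 137  68  30  28  30  27]
200 [ 45  46  45  66 119 173 186 187 189 190 189 179 135  78  58  72  78  78]
(array([ 0.1846, -0.0007, -0.0011]), array([-0.0017,  0.0004,  0.0002]))
```

jog_arm --pt "0.04 -0.001 -0.001 0 0 0 50" --pt "0.08 -0.001 -0.001 0 0 0 50" --pt "0.12 -0.001 -0.001 0 0 0 50" --pt "0.15 -0.001 -0.001 0 0 0 50" --pt "0.175 -0.001 -0.001 0 0 0 50" --pt "0.185 -0.001 -0.001 0 0 0 50" --pt "0.186 -0.001 -0.001 0 0 0 50" --pt "0.186 -0.001 -0.001 0 0 0 20" --pt "0.186 -0.001 -0.001 0 0 0 8" --pt "0.186 -0.001 -0.001 0 0 0 0" --pt "0.186 -0.001 -0.001 0 0 0 0" --pt "0.186 -0.001 -0.001 0 0 0 0" --pt "0.186 -0.001 -0.001 0 0 0 0" --pt "0.186 -0.001 -0.001 0 0 0 0" --force 60

```text
time: 11.1
tool_pos: [0.5953, 0.28, 0.0368]
tcp_rot: [1.374, 1.094, -1.369]
wrist_force: [-0.3, -1.6, 5.5]
width: 0.081
```

jog_arm --pt "-0.005 0 0 0 0 0 0" --pt "-0.02 0 0 0 0 0 0" --pt "-0.04 0 0 0 0 0 0" --pt "-0.06 0 0 0 0 0 0" --pt "-0.09 0 0 0 0 0 0" --pt "-0.12 0 0 0 0 0 0" --pt "-0.14 0 0 0 0 0 0" --pt "-0.14 0 0 0 0 0 0" --pt "-0.14 0 0 0 0 0 0"

```text
time: 12.0
tool_pos: [0.5948, 0.28, 0.1773]
tcp_rot: [1.375, 1.094, -1.368]
wrist_force: [-0.5, -0.2, -2.1]
width: 0.085
```

Run:
```python
from h import *
im,p,T=shot('wrist');cv2.imwrite('pics/w6.png',im)
import pickle;pickle.dump((p,T,T_tool()),open('w6.pkl','wb'))
s=monitor.read_state();print(s['tool_pos'],s['wrist_force'],s['torque'],s['width'])
c=cv2.resize(im[140:384,170:350],None,fx=2.4,fy=2.4,interpolation=cv2.INTER_CUBIC);cv2.imwrite('pics/w6c.png',c)
```

```text
[0.5939 0.2796 0.1758] [ 0.8079  0.1027 -1.6045] [0.0426 0.0183 0.0331] 0.0799537283988752
```

View pics/w6c.png

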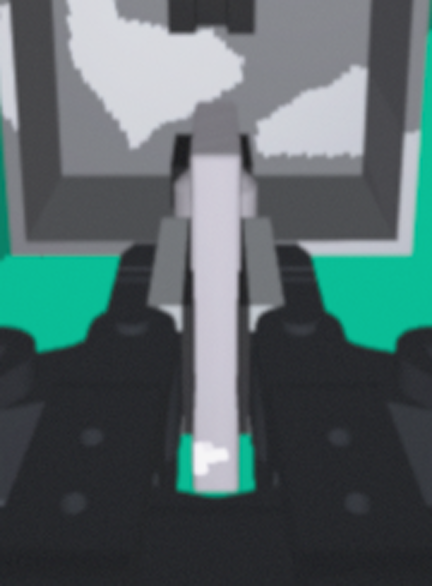

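The leaf is pinched and square in the jaws. Its top edge's far corners are at crop (191,154) and (239,154), and the near end is at row 492.

Run:
```python
from h import *
import pickle;p,T,Tt=pickle.load(open('w6.pkl','rb'))
f=lambda q:(np.array(q,float)+.5)/2.4-.5+[170,140]
for dz in(.024,.026,.028):
    W=back(f([(191,154),(239,154),(193,492),(239,492)]),Tt[2,3]+dz,p,T)
    print(dz,((W-Tt[:3,3])@Tt[:3,:3])*1000)
# same camera's measure of seat in the tool frame of its own image gave world:
a=.3265; seat=np.array([.5498,-.0001]);print(move([*seat,.22],a))
```

```text
0.024 [[-23.9906  -2.68   -29.4898]
 [-23.9803   4.942  -29.4936]
 [-24.019   -2.7439  34.5933]
 [-24.0079   5.556   34.6038]]
0.026 [[-25.9902  -2.6212 -30.1429]
 [-25.9801   4.8748 -30.1467]
 [-26.0182  -2.6839  32.8805]
 [-26.0072   5.4787  32.8909]]
0.028 [[-27.9898  -2.5623 -30.7961]
 [-27.9799   4.8077 -30.7997]
 [-28.0174  -2.624   31.1677]
 [-28.0066   5.4013  31.1779]]
(array([-0.0443,  0.0189,  0.2825]), array([-0.5496, -0.0001, -0.0014]))
```

```bash
python3 -c "
from h import *
print(move([.5484,.0003,.18],.3265))"
```

```text
(array([-0.0043,  0.0174,  0.2824]), array([-0.5496, -0.0001, -0.0014]))
```

jog_arm --pt "-0.004 0.002 0.03 -0.08 0 -0.001 0" --pt "-0.004 0.004 0.06 -0.16 0 -0.001 0" --pt "-0.004 0.006 0.1 -0.24 0 -0.001 0" --pt "-0.004 0.008 0.14 -0.32 0 -0.001 0" --pt "-0.004 0.01 0.18 -0.4 0 -0.001 0" --pt "-0.004 0.013 0.22 -0.47 0 -0.001 0" --pt "-0.004 0.016 0.25 -0.52 0 -0.001 0" --pt "-0.004 0.0174 0.27 -0.55 0 -0.001 0" --pt "-0.004 0.0174 0.2824 -0.55 0 -0.001 0" --pt "-0.004 0.0174 0.2824 -0.55 0 -0.001 0" --pt "-0.004 0.0174 0.2824 -0.55 0 -0.001 0"

```text
time: 13.15
tool_pos: [0.548, 0.0009, 0.1788]
tcp_rot: [0.966, 1.347, -0.966]
wrist_force: [-0.9, 0.5, -1.7]
width: 0.078
```

```bash
python3 -c "
from h import *
print(move([.5484,.0003,.115],.3265),monitor.read_state()['width'])"
```

```text
(array([0.0638, 0.0003, 0.0007]), array([-0.0006, -0.0011,  0.0007])) 0.07793462996511116
```

jog_arm --pt "0.03 0.0003 0.001 0 0 0 0" --pt "0.055 0.0003 0.001 0 0 0 0" --pt "0.064 0.0003 0.001 0 0 0 0" --pt "0.064 0.0003 0.001 0 0 0 0" --pt "0.064 0.0003 0.001 0 0 0 0"

```text
time: 13.65
tool_pos: [0.5493, 0.0008, 0.1155]
tcp_rot: [0.966, 1.347, -0.965]
wrist_force: [1.0, -0.5, -1.3]
width: 0.081
```

Run:
```python
from h import *
im,p,T=shot('wrist');s=monitor.read_state();print(s['tool_pos'],s['wrist_force'],s['width'])
sc,ps,Ts=shot('scene')
u=proj([.549,0,.08],ps,Ts)[0].astype(int);c=cv2.resize(sc[u[1]-36:u[1]+36,u[0]-36:u[0]+36],(384,384),interpolation=cv2.INTER_CUBIC)
w=cv2.resize(im[140:332,160:360],(400,384),interpolation=cv2.INTER_CUBIC)
cv2.imwrite('pics/w7.png',np.hstack([w,c]))
print(move([.5484,.0003,.0818],.3265))
```

```text
[0.5498 0.0005 0.1161] [ 0.3393  0.8623 -0.984 ] 0.08211469677078685
(array([ 0.0346, -0.0016, -0.0004]), array([-0.0001, -0.0001, -0.0021]))
```

View pics/w7.png

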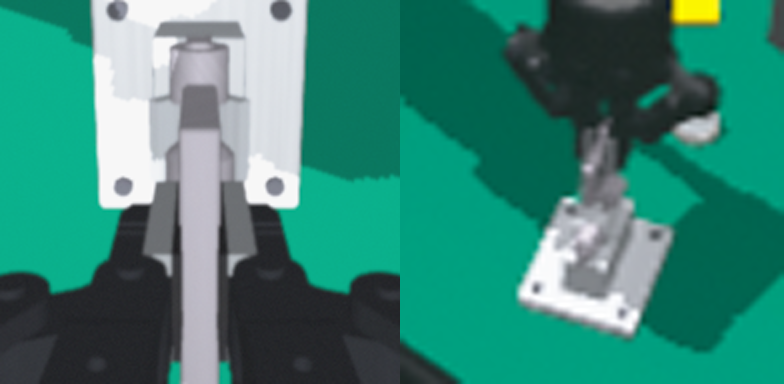

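The leaf is centred over the fixed knuckles: both are at column ~199 in the left panel, which is the camera's centre column. I descend straight down in small steps.

jog_arm --pt "0.008 0 0 0 0 0 0" --pt "0.016 0 0 0 0 0 0" --pt "0.021 0 0 0 0 0 0" --pt "0.024 0 0 0 0 0 0" --pt "0.026 0 0 0 0 0 0" --pt "0.026 0 0 0 0 0 0"

```text
time: 14.35
tool_pos: [0.5497, 0.0004, 0.0899]
tcp_rot: [0.967, 1.346, -0.964]
wrist_force: [0.2, 0.3, -2.5]
width: 0.081
```

jog_arm --pt "0.002 0 0 0 0 0 0" --pt "0.004 0 0 0 0 0 0" --pt "0.006 0 0 0 0 0 0" --pt "0.006 0 0 0 0 0 0"

```text
time: 14.75
tool_pos: [0.5494, 0.0004, 0.0836]
tcp_rot: [0.966, 1.346, -0.965]
wrist_force: [-0.2, 0.5, -2.3]
width: 0.081
```

jog_arm --pt "0.001 0 0 0 0 0 0" --pt "0.002 0 0 0 0 0 0" --pt "0.003 0 0 0 0 0 0" --pt "0.003 0 0 0 0 0 0" --pt "0.003 0 0 0 0 0 0"

```text
time: 15.25
tool_pos: [0.5495, 0.0003, 0.0818]
tcp_rot: [0.966, 1.346, -0.965]
wrist_force: [-3.6, 0.2, 5.9]
width: 0.081
```

Contact comes at the predicted height (TCP 0.0818). The −3.6 N in x means we sit about a millimetre too far +x, so I ease that off and press a little more.

jog_arm --pt "0.0 -0.001 0 0 0 0 0" --pt "0.001 -0.001 0 0 0 0 0" --pt "0.002 -0.001 0 0 0 0 0" --pt "0.002 -0.001 0 0 0 0 0" --pt "0.002 -0.001 0 0 0 0 0"

```text
time: 15.75
tool_pos: [0.5494, 0.0, 0.0816]
tcp_rot: [0.967, 1.345, -0.964]
wrist_force: [-3.7, -0.5, 10.2]
width: 0.081
```

jog_arm --pt "0.001 -0.001 0 0 0 0 0" --pt "0.002 -0.0015 0 0 0 0 0" --pt "0.002 -0.0015 0 0 0 0 0" --pt "0.002 -0.0015 0 0 0 0 0"

```text
time: 16.15
tool_pos: [0.5493, -0.0001, 0.0816]
tcp_rot: [0.968, 1.343, -0.962]
wrist_force: [-1.9, 2.0, 10.5]
width: 0.082
```

Run:
```python
from h import *
im,p,T=shot('wrist')
sc,ps,Ts=shot('scene')
u=proj([.549,0,.08],ps,Ts)[0].astype(int);c=cv2.resize(sc[u[1]-36:u[1]+36,u[0]-36:u[0]+36],(384,384),interpolation=cv2.INTER_CUBIC)
w=cv2.resize(im[140:332,160:360],(400,384),interpolation=cv2.INTER_CUBIC)
cv2.imwrite('pics/w8.png',np.hstack([w,c]))
for _ in range(4):
    shot('top');s=monitor.read_state();print(s['tool_pos'],s['wrist_force'],s['torque'],s['width'])
```

```text
[ 0.5493 -0.0001  0.0816] [-2.7731  0.9219 10.3474] [0.4051 0.5102 0.0067] 0.08324293107000423
[ 0.5493 -0.      0.0816] [-2.913   2.3798 10.924 ] [0.367  0.5339 0.0232] 0.0754038499099015
[ 0.5493 -0.0001  0.0816] [-2.901   1.8937 10.9833] [ 0.409   0.5573 -0.0077] 0.08196811329774348
[ 0.5493 -0.      0.0816] [-2.7402  1.1419 10.6979] [ 0.3565  0.5454 -0.0327] 0.08013441215571561
```

View pics/w8.png

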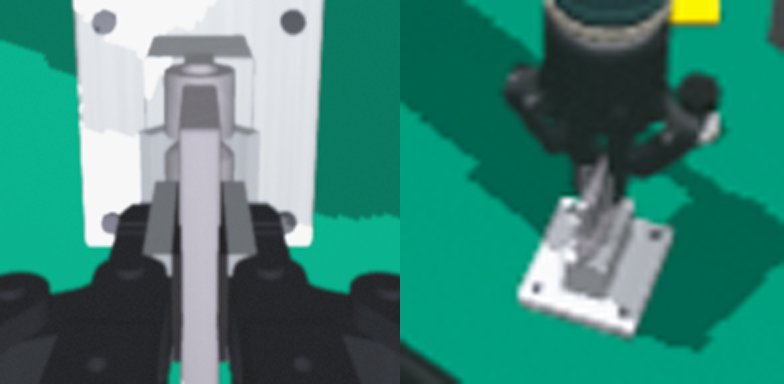

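```bash
python3 -c "
from h import *
from workcell import finish_job
Tt=T_tool();print(Tt[:3,:3],np.degrees(np.arctan2(Tt[1,1],Tt[0,1])))
print(finish_job())"
```

```text
[[ 0.0046  0.9473  0.3205]
 [ 0.0014  0.3205 -0.9473]
 [-1.      0.0048  0.0001]] 18.69089724738692
the job is handed in; nothing more can be done
None
```

The job is handed in at about 16 s, with the leaf seated in the jamb and still held in the gripper. `finish_job` reports no verdict, so these are my own checks.

- **Lid:** it lies flat, knob up, in the middle of the mat and was let go. The wrist view showed it centred inside the mat's edges. A cross-check from the top camera failed because the arm blocked its view.
- **Leaf:** I lifted it out of the box upright and lowered it between the two fixed knuckles. It stopped at tool height 0.0816 m, where I had predicted 0.0818 m for fully home.
- **Seating:** it presses down with about 10.5 N, and sideways nudges of 1–1.5 mm did not shift it, so it is resting in the V. The tool is within 0.3° of vertical, and its yaw of 18.7° matches the jamb as measured.
- **Last picture:** the leaf is in line with the fixed knuckles.

**Disagreements:**
- The wrist and top cameras differed by about 3–4 mm in where they placed things, within what two 2 mm calibrations allow. I went by the wrist view.
- About 3 N of sideways force remains on the leaf.
- I estimated the position along the hole axis from the images and did not confirm it by touch.

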